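# Clear the measuring plate and uncover the lens

### The job

Get the measuring place ready: first, while the wide lens is still covered, pick up the scraper block and use it (not the fingers) to push all three chips off the measuring plate into the plate's gutter, and set the scraper back on the open bench, standing on its base. Then lift the dust cap straight off the wide lens and set it, open side down, into the large cap holder without dropping it, so that it sits flat on the bottom. Leave the slim lens and everything else on the bench where it is, and do not knock the lenses.

Things in the scene. Friction and masses are not known exactly. Their poses are not given: they have to be found in the camera images.
- plate: Dark ground-steel measuring plate, fixed to the bench, with an aluminium chip gutter along its local -y edge. Origin on the bench under the middle of plate and gutter together, z up. Plate: local x -80..80 mm, local y -60..120 mm, flat top at z = 40 mm. Gutter: local y -120..-60 mm, floor at z = 4 mm, outer rim 20 mm high and 4 mm thick (20 mm below the plate's top).
- gutter (a point): Middle of the gutter's floor (inner floor 152 x 56 mm).
- scraper: Loose scraper block, standing on its base on the bench: black base 130 (local x) x 28 (y) x 25 mm tall, with a wooden grip ridge on top, 90 (x) x 16 (y) mm, reaching from z = 25 to 62 mm. Origin: middle of the underside, z up. Weighs about 0.2 kg.
- lens: Wide lens, fixed, looking up, its dust cap on. White body 60 mm diameter to z = 60 mm, then dark barrel 44 mm to z = 84 mm; foot 88 mm diameter. Two aluminium clamp lugs on its local +x and -x sides (36 to 46 mm from the axis, screws out to 54 mm, 20 mm wide in y, top z = 85 mm): grip the cap along local y, clear of them. Origin: on the bench, on the axis.
- lens_seat (a point): Point on the wide lens's axis at z = 60 mm, where the cap's rim rests.
- cap: Loose black dust cap of the wide lens: a plain round cup, open side down, 45 mm tall. Upper part (z = 25 to 45 mm) solid, 60 mm diameter: the place to grip; below it a skirt 57 mm in diameter, wall 3 mm, with 3 mm play round the 44 mm barrel, which reaches 24 mm up inside it. Origin: centre of its open rim (underside); z up through the closed top. About 50 g.
- holder: The large cap holder, fixed: a grey round dish 78 mm outer diameter on a square foot 98 mm wide and 4 mm thick; recess 70 mm diameter, its floor at z = 5 mm, rim at z = 15 mm. Origin: on the bench, on the axis.
- nest (a point): Centre of the recess floor of the large cap holder.
- slim_lens: Bystander, fixed: like the wide lens (same foot and lugs) but with a slim body of 40 mm diameter and a fixed black cap of 40 mm diameter, up to z = 105 mm. Stays capped. Origin on the bench, on the axis.
- small_holder: Bystander, fixed: small holder like the large one, 56 mm outer diameter, recess 48 mm (too small for the cap), foot 76 mm wide, 15 mm tall. Origin on the bench, on the axis.
- chip_a: Loose bent aluminium chip, 26 (x) x 12 (y) mm, 5 mm thick with one end turned up to 12 mm; starts on the plate's top. Origin: middle of the underside.
- chip_b: Loose bent aluminium chip, 22 (x) x 16 (y) mm, 5 mm thick with one end turned up to 12 mm; starts on the plate's top. Origin: middle of the underside.
- chip_c: Loose bent aluminium chip, 30 (x) x 10 (y) mm, 5 mm thick with one end turned up to 12 mm; starts on the plate's top. Origin: middle of the underside.
- master: Loose bystander, to be left alone: plain steel master cylinder, 40 mm diameter, 80 mm tall, standing. Origin: middle of the underside.
- plug_gauge: Loose bystander, to be left alone: turned steel plug gauge standing upright, 44 mm diameter at the foot, 100 mm tall. Origin: middle of the underside.
- v_block: Loose bystander, to be left alone: dark steel V-block, 50 x 44 x 42 mm tall. Origin: middle of the underside.
- jar: Loose bystander, to be left alone: closed white jar, 54 mm diameter, 80 mm tall. Origin: middle of the underside.
- height_gauge: Loose bystander, to be left alone: height gauge standing on a 70 x 70 x 30 mm dark foot, with an upright aluminium column 280 mm tall and a measuring finger reaching 42 mm to its local -x at z = 135 mm. Origin: middle of the underside.
- gauge_case: Loose bystander, to be left alone: closed wooden gauge case, 90 (x) x 140 (y) x 45 mm tall. Origin: middle of the underside.
- control_pad: Loose bystander, to be left alone: white control box with buttons, 90 (x) x 130 (y) x 55 mm tall over its largest button. Origin: middle of the underside.
Mind the look-alikes: they are no part of the job. What is shaped like the cap but blue or pink is not meant.

How it is judged:
By the outcome, as a careful person would: the job done as asked, in the order asked, and still so for the second after the job is handed in, with the robot touching nothing.
It also fails if it takes over 72 s, if anything falls off the work surface, if the arm or the gripper's body presses on something with over 40 N, if the wrist force passes 120 N, or if a joint passes its speed limit or range.

### The arm

A 6-joint arm with a two-finger parallel gripper is mounted at the origin on the work surface. World frame = base frame: x ahead of the robot, y to its left, z up, the work surface at z = 0. Lengths are in mm, angles in degrees, forces in N, time in s.
With the tool pointing down it reaches from about 375 to 900 mm from the base axis. Payload 3.1 kg.
Tool frame: the origin (TCP) lies midway between the tips of the shut fingers; the grasp point (between the pads) lies 19 mm behind it; z points along the fingers, y is the line along which they close (so a half turn about z gives the same grasp; the last joint's range is limited). The gripper opens to 85 mm and grips with 20 to 120 N. Pads are 22 mm wide; open, the fingers measure 114 mm over their backs; the gripper's body (76 mm by 85 mm) begins 54 mm behind the grasp point. The pads swing forward as they close: fully open they stand 13 mm farther back than shut.
Start: joints at [56.58, 30.224, 82.088, -0, 67.689, -10.227], TCP at [246.105, 574.482, 231.31] pointing down, gripper open.
Joint ranges: [-176.69, 176.69], [-43.24, 126.21], [12.49, 139.97], [-82, 262], [0, 151.66], [-163.58, 163.58]. Speed limits (degrees/s): [159.86, 159.86, 180, 180, 180, 180].

### API

Orientations are given as a 3x3 rotation matrix whose columns are the frame's x, y, z axes.
In Python, from station import env gives the robot as it stands.
- The arm moves only by the shell command python3 -m handwheel 'ROWS' [OPENING] [FORCE]. ROWS is JSON, one flat list of numbers, 4 for each row, row after row: the shift along the world's x, y, z in cm, then the turn about the world's z in degrees. In form: [dx, dy, dz, yaw, dx, dy, dz, yaw, ...]. A call has 1 to 5 rows; each row is the pose to reach, as a shift and turn from the pose commanded when the call began; what a row does not reach only later rows make up. A row lasts 1/10 s, in which the tool goes at most 50 mm and 8.59 degrees, less where a joint would pass 70% of its speed; a pose out of reach is approached as far as the arm can. A call with a gripper value outside its range is refused whole. OPENING is the opening, from 0 (shut) to 1 (fully open), set as the call begins (- or left out, the last holds). The fingers move at their own pace and stop on an object; FORCE is the grip in N (left out, the last holds). Time passes only in rows, so rows that repeat a pose let the fingers close. It gives the time, the measured TCP pose, the force, the opening and the grip force at its end, in the units of the state.
- env.get_obs(): the state, without advancing time (a new reading comes with each control period).
- env.get_image(name): name is "scene" or "side" or "wrist"; returns a dict with "color" (400x640x3 uint8, red, green, blue), "fx", "fy", "cx", "cy" (pixels), "D" ([k1, k2, p1, p2, k3] as OpenCV has them; the pictures are not rectified), "R" (3x3) and "t" (3): a world point X has camera coordinates R X + t. Camera axes: x right, y down, z forward; pixel columns grow to the right and rows downward; lengths in mm; the calibration is good to about 2 mm. A picture is of the moment at which its call begins. There is no depth.
- env.hand_in(): hands the job in; it is judged then, once.
The state is a dict: "time": time; "joint_positions": joint angles; "qd": joint speeds; "joint_torque": joint torques, N m; "position": TCP position; "eef_rot": TCP orientation; "force": force on the tool from outside, world axes, zero at the start; "torque": the same for the moment, N m; "opening": finger opening in mm; "gripper_force": force on a finger pad.
Only numpy, scipy, OpenCV 4.12 (cv2) and the standard library are available. Lean on these libraries where they do the work, as an engineer would, in place of code of your own. Each camera call takes 0.05 s, during which the arm holds its last target. There are 200 camera calls.

## Working session

There is one attempt and no reset: what is moved stays moved. The work goes in short steps, Python scripts to look and compute and a shell command to move; the robot and the scene stay as the last step left them, time stands still between calls to the robot, and variables do not carry over. Pictures are saved under pics/ and viewed, at most 10 in all, crops included, and the job is handed in when it is done.

```bash
mkdir -p pics; ls; cat > h.py <<'E'
import numpy as np,cv2,pickle
def K(i): return np.array([[i["fx"],0,i["cx"]],[0,i["fy"],i["cy"]],[0,0,1.]])
def grab(n,f):
    from station import env
    i=env.get_image(n); cv2.imwrite(f"pics/{f}.png",i["color"][:,:,::-1]); pickle.dump(i,open(f"pics/{f}.pkl","wb")); return i
def load(f): return pickle.load(open(f"pics/{f}.pkl","rb"))
def ray(i,uv):
    p=cv2.undistortPoints(np.array([[uv]],float),K(i),np.array(i["D"],float))[0,0]
    R=np.array(i["R"]);t=np.array(i["t"]);return -R.T@t, R.T@np.array([p[0],p[1],1.])
def at_z(i,uv,z):
    c,d=ray(i,uv);return np.round(c+d*(z-c[2])/d[2],1)
def proj(i,X):
    R=np.array(i["R"],float);return cv2.projectPoints(np.array(X,float).reshape(-1,1,3),cv2.Rodrigues(R)[0],np.array(i["t"],float),K(i),np.array(i["D"],float))[0].reshape(-1,2)
E
python3 - <<'E'
from h import *
for n in("scene","side","wrist"):
    i=grab(n,n+"0"); print(n,np.round(-np.array(i["R"]).T@np.array(i["t"])),i["fx"])
from station import env
o=env.get_obs();print(o["time"],o["position"],np.round(o["eef_rot"],3),o["opening"])
a,b=[cv2.imread(f"pics/{n}0.png") for n in("scene","side")]
E
```

```text
pics
scene [1401.  297.  828.] 410.1397640116514
side [  114. -1193.   804.] 460.65328334171056
wrist [179. 603. 374.] 290.71328667357517
0.15 [245.81499998 574.03768738 230.5632134 ] [[-0.919  0.394 -0.001]
 [ 0.394  0.919 -0.001]
 [ 0.    -0.002 -1.   ]] 85.54716260638622
```

View pics/scene0.png

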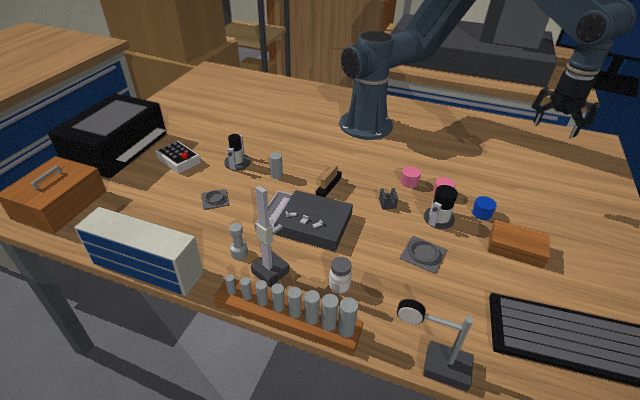

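View pics/side0.png

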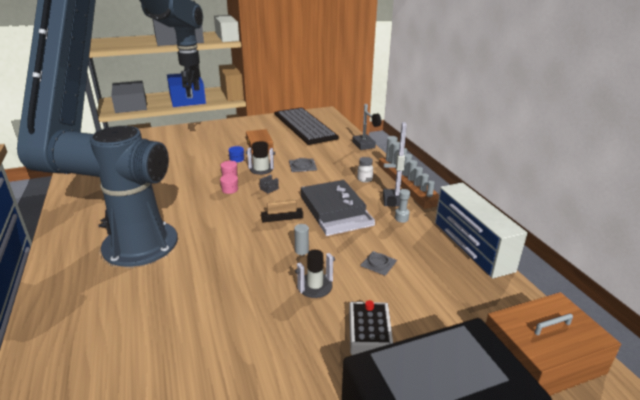

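The scene picture shows the wide lens at (441,205), the slim lens at (236,152), the plate at (308,218) with its gutter on the left, the scraper at (329,180) and the large holder at (424,252). The side picture shows the same things at (262,158), (316,272), (337,203), (281,212) and (302,165). Next I enlarge both in one crop to get exact pixels.

```bash
python3 - <<'E'
from h import *
a,b=[cv2.imread(f"pics/{n}0.png") for n in("scene","side")]
A=cv2.resize(a[155:275,240:480],(800,400),interpolation=3);cv2.imwrite("pics/cropA.png",A)
B=cv2.resize(b[125:245,210:430],(792,432),interpolation=3);cv2.imwrite("pics/cropB.png",B)
s=load("scene0")
for n,uv,z in [("lens capTop",(445,191),105),("holder",(424,250),15),("scraper top",(329,173),62),("plate",(312,220),40)]:print(n,at_z(s,uv,z))
E
```

```text
lens capTop [439.5 340.  105. ]
holder [595.4 323.9  15. ]
scraper top [428.2  -4.7  62. ]
plate [623.2  13.7  40. ]
```

View pics/cropA.png

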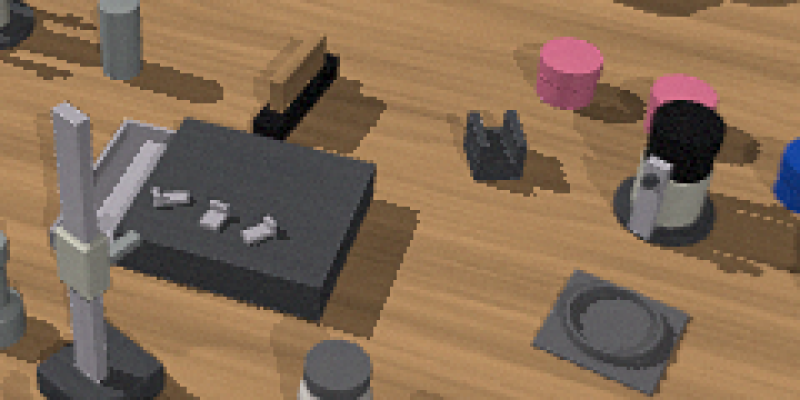

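View pics/cropB.png

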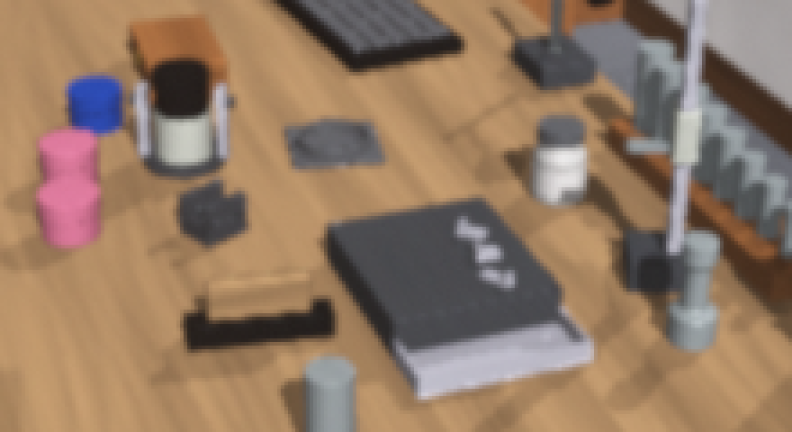

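Crop A (scene) shows the black cap on the wide lens with its top centre at A(688,126), which is scene (446,193). The pink cups at A(570,72) and A(683,100) and the blue one at A(795,165) are decoys, because the cap is black and sits on the white-bodied lens with lugs. The chips are at A(170,197), A(214,215) and A(261,230), and the scraper is at A(298,88). Crop B (side) agrees: cap top at B(182,78), large holder at B(333,143), scraper at B(260,310).

```bash
python3 - <<'E'
from h import *
s=load("scene0");d=load("side0")
a=lambda u,v:(240+(u+.5)/3.3333-.5,155+(v+.5)/3.3333-.5)
b=lambda u,v:(210+(u+.5)/3.6-.5,125+(v+.5)/3.6-.5)
for n,u,v,z in [("P far-left",187,120,40),("P far-right",375,168,40),("P near-right",324,288,40),("chip1",170,199,42),("chip2",214,216,42),("chip3",261,232,42),("ridgeTop L",258,73,62),("ridgeTop R",312,38,62),("ridgetop R2",326,40,62),("base near L",254,132,0),("base nearR",272,140,0),("base R",339,78,0),
 ("captop",688,126,105),("lug near",657,160,85),("holder",616,322,15),("foot L",534,345,4),("foot T",578,272,4),("foot R",692,318,4),("foot B",655,393,4)]:print("A",n,at_z(s,a(u,v),z))
for n,u,v,z in [("P 1",329,226,40),("P far",485,201,40),("P right",562,293,40),("P left",393,332,40),("chip1",470,232,42),("chip2",490,255,42),("chip3",497,278,42),("ridgeTop L",206,284,62),("ridgeTop R",311,274,62),("base L",188,350,0),("base R",335,333,0),
 ("captop",182,78,105),("lugL",141,88,85),("lugR",223,88,85),("holder",333,140,15),("vblock",213,215,20),("master top",331,368,80),("jar",561,135,80)]:print("B",n,at_z(d,b(u,v),z))
E
```

```text
A P far-left [521.7 -77.5  40. ]
A P far-right [521.   99.6  40. ]
A P near-right [673.9 103.2  40. ]
A chip1 [626.  -49.5  42. ]
A chip2 [631.5  -7.4  42. ]
A chip3 [634.9  35.6  42. ]
A ridgeTop L [459.1 -32.8  62. ]
A ridgeTop R [388.6  -4.2  62. ]
A ridgetop R2 [386.6   9.2  62. ]
A base near L [469.8 -31.2   0. ]
A base nearR [474.4 -11.5   0. ]
A base R [360.2  17.7   0. ]
A captop [444.9 343.5 105. ]
A lug near [473.7 326.2  85. ]
A holder [599.5 325.8  15. ]
A foot L [637.7 269.2   4. ]
A foot T [543.7 287.3   4. ]
A foot R [561.2 383.1   4. ]
A foot B [651.2 365.8   4. ]
B P 1 [519.3  92.8  40. ]
B P far [675.8  89.9  40. ]
B P right [675.  -87.1  40. ]
B P left [514.5 -96.6  40. ]
B chip1 [638.1  35.8  42. ]
B chip2 [639.4  -9.1  42. ]
B chip3 [629.8 -48.1  42. ]
B ridgeTop L [377.9  -5.2  62. ]
B ridgeTop R [467.2 -19.   62. ]
B base L [358.3  -7.    0. ]
B base R [486.7 -23.7   0. ]
B captop [438.  320.9 105. ]
B lugL [401.8 353.7  85. ]
B lugR [481.2 326.5  85. ]
B holder [593.5 309.6  15. ]
B vblock [430.7 183.9  20. ]
B master top [ 431.5 -185.6   80. ]
B jar [769.  123.2  80. ]
```

```bash
python3 -m handwheel '[3.4,-3.4,0,3,6.8,-6.8,0,6,10.2,-10.2,0,9,13.6,-13.6,0,12,17,-17,0,15]' 1 40
python3 -m handwheel '[3.4,-3.4,0,0,6.8,-6.8,0,0,9.4,-10,0,0,9.4,-10,0,0]'
python3 - <<'E'
from h import *
grab("wrist","w1")
s=load("scene0");d=load("side0")
a=lambda u,v:(240+(u+.5)/3.3333-.5,155+(v+.5)/3.3333-.5)
b=lambda u,v:(210+(u+.5)/3.6-.5,125+(v+.5)/3.6-.5)
for n,u,v,z in [("gfinger tip",135,240,135),("column top",66,108,280),("foot mid",102,362,30)]:print("A",n,at_z(s,a(u,v),z))
print(at_z(d,b(635,145),135), at_z(d,b(675,245),30))
E
python3 -m handwheel '[0,-4.9,0,0,0,-9.8,0,0,0,-14.7,0,0,0,-19.6,0,0,0,-24.5,0,0]'
python3 -m handwheel '[0,-4,0,0,0,-8,0,0,0,-8,0,0]'
python3 - <<'E'
from h import *
grab("wrist","w2")
v=np.vstack([cv2.imread(f"pics/{n}.png")[40:340] for n in("w1","w2")]);cv2.imwrite("pics/w12.png",v)
E
```

```text
time: 0.65
position: [417.0, 403.0, 231.1]
eef_rot: [[-0.99, 0.14, -0.0], [0.14, 0.99, -0.0], [0.0, -0.0, -1.0]]
force: [0.6, 0.7, 0.3]
opening: 85.0
gripper_force: 0.0
time: 1.05
position: [514.0, 300.4, 231.0]
eef_rot: [[-0.989, 0.149, 0.002], [0.149, 0.989, -0.001], [-0.002, -0.001, -1.0]]
force: [0.2, 0.5, -0.5]
opening: 85.2
gripper_force: 0.0
A gfinger tip [767.  -14.8 135. ]
A column top [807.2 -39.  280. ]
A foot mid [799.5 -31.2  30. ]
[773.8 -17.  135. ] [817.7 -30.4  30. ]
time: 1.6
position: [509.1, 59.3, 231.3]
eef_rot: [[-0.99, 0.14, -0.001], [0.14, 0.99, 0.001], [0.001, 0.0, -1.0]]
force: [0.7, 0.0, -0.6]
opening: 85.7
gripper_force: 0.0
time: 1.9
position: [510.4, -23.5, 231.3]
eef_rot: [[-0.989, 0.147, 0.001], [0.147, 0.989, -0.001], [-0.001, -0.001, -1.0]]
force: [0.3, -0.0, -0.4]
opening: 85.5
gripper_force: 0.0
```

View pics/w12.png

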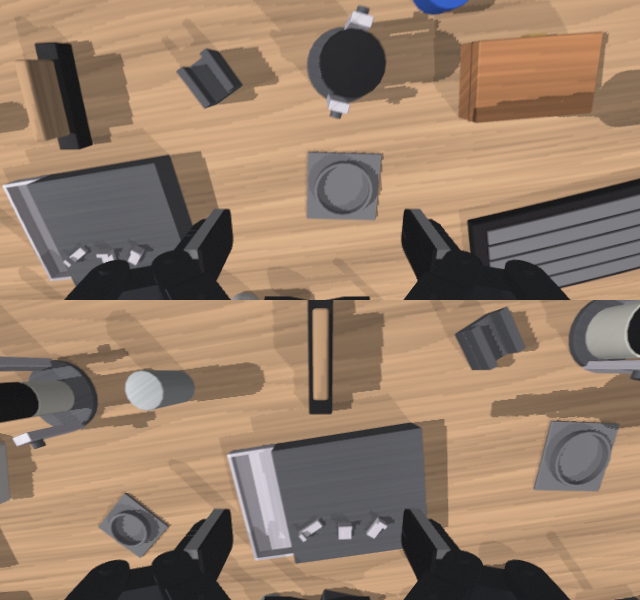

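The upper half is w1: cap top at about (353,104) between the lugs at (358,58) and (339,144), and large holder recess at (344,227). The lower half is w2: scraper ridge at (320,95) lined up with the tool, plate with gutter on its left, chips at (312,269), (345,272) and (377,267).

```bash
python3 - <<'E'
from h import *
i=load("w1");j=load("w2")
for n,u,v,z in [("cap",353,104,105),("lug far",359,57,85),("lug near",339,144,85),("holder rim",344,227,15),("foot a",308,192,4),("foot b",382,193,4),("foot c",378,259,4),("foot d",308,258,4)]:print(n,at_z(i,(u,v),z))
for n,u,v,z in [("ridge far",321,47,62),("ridge near",320,141,62),("ridge lo",313,95,62),("ridge hi",328,95,62),("chip1",312,269,42),("chip2",345,272,42),("chip3",377,267,42),("P fr",419,163,40),("P fl",273,185,40),("P nl",295,303,40),("rim fl",229,195,20),("rim nl",257,299,20),("vblock",490,76,42)]:print(n,at_z(j,(u,v),z))
# cap circle fit
g=i["color"].astype(int).max(2)
m=((g<60)*255).astype(np.uint8)[60:150,300:400]
c=max(cv2.findContours(m,0,1)[0],key=cv2.contourArea);print(cv2.minEnclosingCircle(c),cv2.fitEllipse(c))
E
```

```text
cap [440.1 343.7 105. ]
lug far [399.8 356.3  85. ]
lug near [475.3 328.1  85. ]
holder rim [592.8 324.8  15. ]
foot a [541.  284.3   4. ]
foot b [556.9 381.    4. ]
foot c [653.4 367.2   4. ]
foot d [636.9 269.    4. ]
ridge far [378.   0.  62.]
ridge near [468.1 -14.1  62. ]
ridge lo [421.2 -14.4  62. ]
ridge hi [423.4   0.7  62. ]
chip1 [629.5 -47.7  42. ]
chip2 [640.1  -6.1  42. ]
chip3 [639.   35.6  42. ]
P fr [511.8  96.3  40. ]
P fl [512.9 -76.6  40. ]
P nl [678.9 -78.7  40. ]
rim fl [ 521.9 -138.5   20. ]
rim nl [ 678.9 -135.3   20. ]
vblock [427.3 177.6  42. ]
((51.507633209228516, 43.421119689941406), 34.750205993652344) ((51.809539794921875, 42.95967483520508), (64.44458770751953, 68.19046020507812), 7.395841598510742)
```

Scraper centre is (423,-9) with yaw about -8.5°, already matching the tool. The plate runs x 517–677, y -79..100. The lens is at (439,342) with its lugs at -20°, and the holder is at (596,325). The sizes agree with the description, so I go for the scraper.

```bash
python3 -m handwheel '[-3,0.4,0,0,-6,0.8,0,0,-8.7,1.15,0,0,-8.7,1.15,-4,0,-8.7,1.15,-8,0]'
python3 -m handwheel '[0,0,-3,0,0,0,-6,0,0,0,-9,0,0,0,-11,0,0,0,-12,0]'
python3 -m handwheel '[0,0,0,0,0,0,0,0,0,0,0,0]'; python3 - <<'E'
from h import *
i=grab("wrist","w3")
from station import env; print(env.get_obs()["position"])
E
```

```text
time: 2.45
position: [423.3, -7.0, 152.0]
eef_rot: [[-0.99, 0.14, 0.005], [0.14, 0.99, -0.001], [-0.005, -0.0, -1.0]]
force: [1.2, -0.8, -0.7]
opening: 85.4
gripper_force: 0.0
time: 2.95
position: [422.1, -7.0, 29.8]
eef_rot: [[-0.99, 0.14, -0.003], [0.14, 0.99, 0.001], [0.003, 0.001, -1.0]]
force: [1.9, -0.4, -0.3]
opening: 85.3
gripper_force: 0.0
time: 3.25
position: [423.7, -8.8, 32.2]
eef_rot: [[-0.99, 0.142, 0.002], [0.142, 0.99, -0.001], [-0.002, -0.0, -1.0]]
force: [-0.1, 0.3, 0.1]
opening: 85.3
gripper_force: 0.0
[423.77743633  -8.95069315  32.28589261]
```

View pics/w3.png

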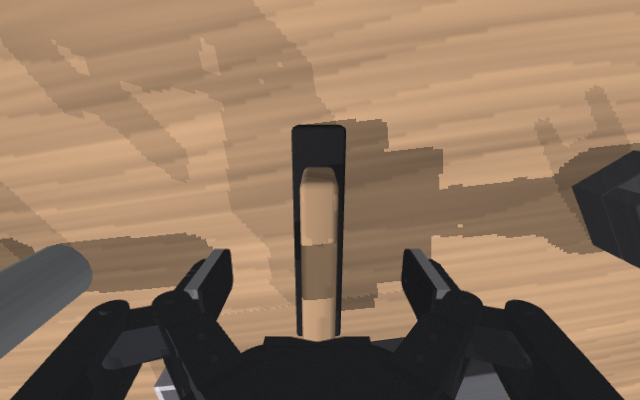

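The ridge at (320,250) stands centred between the fingers at (225,270) and (410,270) and runs parallel to them. I grip it, lift a little and check.

```bash
python3 -m handwheel '[0,0,0,0,0,0,0,0,0,0,0,0,0,0,0,0,0,0,0,0]' 0 60
python3 -m handwheel '[0,0,0,0,0,0,0,0,0,0,0,0,0,0,0,0,0,0,0,0]'
python3 -m handwheel '[0,0,1,0,0,0,3,0,0,0,6,0,0,0,9,0,0,0,10,0]'
```

```text
time: 3.8
position: [423.1, -9.1, 31.3]
eef_rot: [[-0.99, 0.143, -0.0], [0.143, 0.99, 0.0], [0.0, 0.0, -1.0]]
force: [0.5, 0.4, -1.3]
opening: 14.9
gripper_force: 59.9
time: 4.3
position: [423.0, -9.0, 31.2]
eef_rot: [[-0.99, 0.143, -0.0], [0.143, 0.99, 0.0], [0.0, 0.0, -1.0]]
force: [-0.5, 0.3, -1.3]
opening: 15.1
gripper_force: 60.2
time: 4.8
position: [424.2, -9.2, 134.0]
eef_rot: [[-0.99, 0.142, 0.005], [0.142, 0.99, -0.001], [-0.005, -0.001, -1.0]]
force: [-0.1, -0.7, -2.1]
opening: 15.1
gripper_force: 60.2
```

```bash
python3 -m handwheel '[4,1.8,0,2,8,3.6,0,4,12,5.4,0,6,16,7.2,0,8.5,19.7,8.9,0,8.5]'
python3 -m handwheel '[0,0,-2,0,0,0,-4,0,0,0,-5.2,0,0,0,-5.6,0,0,0,-5.6,0]'
python3 -m handwheel '[0,0,-0.1,0,0,0,-0.2,0,0,0,-0.2,0,0,0,-0.2,0]'; python3 - <<'E'
from h import *
for n in("scene","side"): grab(n,n+"1")
a,b=[cv2.imread(f"pics/{n}1.png") for n in("scene","side")]
cv2.imwrite("pics/c1.png",np.vstack([cv2.resize(a[150:270,240:400],(400,300),interpolation=3),cv2.resize(b[150:240,280:400],(400,300),interpolation=3)]))
E
```

```text
time: 5.3
position: [621.2, 81.0, 130.8]
eef_rot: [[-1.0, -0.006, -0.001], [-0.006, 1.0, -0.0], [0.001, -0.0, -1.0]]
force: [0.3, -0.9, -1.1]
opening: 15.5
gripper_force: 60.1
time: 5.8
position: [619.4, 79.8, 74.6]
eef_rot: [[-1.0, -0.005, -0.002], [-0.005, 1.0, 0.0], [0.002, 0.0, -1.0]]
force: [0.2, -0.6, -0.9]
opening: 15.3
gripper_force: 60.1
time: 6.2
position: [620.4, 79.9, 73.9]
eef_rot: [[-1.0, -0.005, 0.001], [-0.005, 1.0, -0.0], [-0.001, -0.0, -1.0]]
force: [0.6, 0.4, -1.1]
opening: 15.4
gripper_force: 60.1
```

View pics/c1.png

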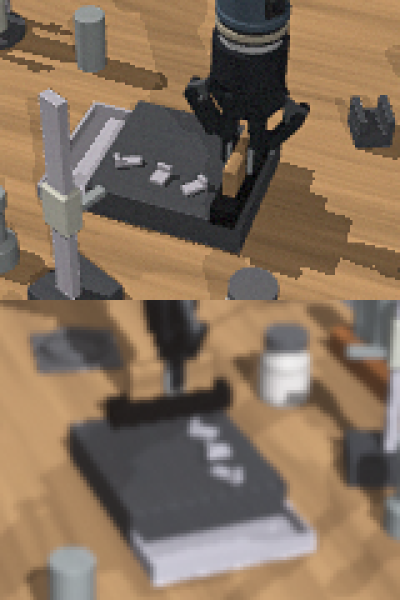

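The scraper is held level, square to the plate and behind all three chips: chips at c1 scene crop (127,160), (160,174) and (195,185), scraper at (235,185). I lower it to about 1 mm above the plate and sweep to -y.

```bash
python3 -m handwheel '[0,0,-0.12,0,0,-1,-0.12,0,0,-2,-0.12,0,0,-3,-0.12,0,0,-4,-0.12,0]'
python3 -m handwheel '[0,-0.8,0,0,0,-1.6,0,0,0,-2.4,0,0,0,-3.2,0,0,0,-4,0,0]'
python3 -m handwheel '[0,-0.5,0,0,0,-1,0,0,0,-1.5,0,0,0,-2,0,0,0,-2.5,0,0]'
python3 -m handwheel '[0,-0.5,0,0,0,-1,0,0,0,-1.5,0,0,0,-2,0,0,0,-2.5,0,0]'
python3 -m handwheel '[0,-0.5,0,0,0,-1,0,0,0,-1.5,0,0,0,-2,0,0,0,-2.5,0,0]'
python3 -m handwheel '[0,-0.4,0,0,0,-0.8,0,0,0,-1,0,0,0,-1,0,0,0,-1,0,0]'
python3 - <<'E'
from h import *
for n in("scene","side","wrist"): grab(n,n+"2")
a,b,c=[cv2.imread(f"pics/{n}2.png") for n in("scene","side","wrist")]
cv2.imwrite("pics/c2.png",np.hstack([np.vstack([cv2.resize(a[150:270,240:400],(400,300),interpolation=3),cv2.resize(b[150:240,280:400],(400,300),interpolation=3)]),cv2.resize(c,(400,250)).repeat(1,0)[:250].copy() if 0 else cv2.copyMakeBorder(cv2.resize(c,(400,250)),0,350,0,0,0)]))
E
```

```text
time: 6.8
position: [620.1, 38.7, 72.1]
eef_rot: [[-1.0, -0.005, -0.0], [-0.005, 1.0, -0.0], [0.0, -0.0, -1.0]]
force: [-0.4, 0.9, -2.0]
opening: 15.5
gripper_force: 60.1
time: 7.3
position: [620.1, -0.6, 72.1]
eef_rot: [[-1.0, -0.005, 0.0], [-0.005, 1.0, 0.0], [-0.0, 0.0, -1.0]]
force: [0.5, -0.5, -0.9]
opening: 15.1
gripper_force: 60.1
time: 7.8
position: [620.1, -25.3, 72.1]
eef_rot: [[-1.0, -0.006, -0.0], [-0.006, 1.0, 0.0], [0.0, 0.0, -1.0]]
force: [-0.4, -0.4, -1.6]
opening: 14.8
gripper_force: 60.1
time: 8.3
position: [620.1, -50.5, 72.1]
eef_rot: [[-1.0, -0.005, 0.0], [-0.005, 1.0, 0.0], [-0.0, 0.0, -1.0]]
force: [0.7, 0.1, -1.4]
opening: 15.2
gripper_force: 60.1
time: 8.8
position: [620.1, -75.5, 72.1]
eef_rot: [[-1.0, -0.005, 0.0], [-0.005, 1.0, -0.0], [-0.0, -0.0, -1.0]]
force: [-0.5, -0.1, -1.4]
opening: 15.1
gripper_force: 60.1
time: 9.3
position: [620.0, -84.9, 72.1]
eef_rot: [[-1.0, -0.005, -0.0], [-0.005, 1.0, 0.0], [0.0, 0.0, -1.0]]
force: [0.1, 0.5, -1.1]
opening: 15.2
gripper_force: 60.1
```

View pics/c2.png

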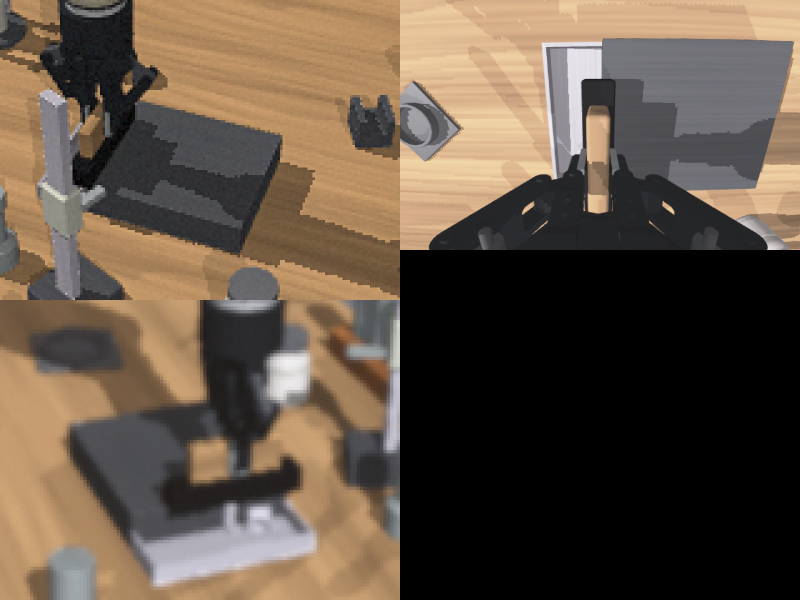

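The plate top is clear behind the scraper, and chips show in the gutter at c2 (258,515). I lift, go back to the scraper's old place, which is open bench, and look at the gutter on the way.

```bash
python3 -m handwheel '[0,0,2,0,0,0,4,0,0,0,6,0,0,0,8,0,0,0,8,0]'
python3 -m handwheel '[-4,1.5,0,-2,-8,3,0,-4,-12,4.6,0,-6,-16,6.1,0,-8.5,-19.7,7.6,0,-8.5]'
python3 -m handwheel '[0,0,-3,0,0,0,-6,0,0,0,-9,0,0,0,-11,0,0,0,-11,0]'
python3 - <<'E'
from h import *
for n in("scene","side","wrist"): grab(n,n+"3")
a,b,c=[cv2.imread(f"pics/{n}3.png") for n in("scene","side","wrist")]
cv2.imwrite("pics/c3.png",np.hstack([np.vstack([cv2.resize(a[170:250,240:347],(400,300),interpolation=3),cv2.resize(b[180:240,310:390],(400,300),interpolation=3)]),cv2.copyMakeBorder(cv2.resize(c,(400,250)),0,350,0,0,0)]))
E
```

```text
time: 9.95
position: [622.2, -85.4, 155.1]
eef_rot: [[-1.0, -0.006, 0.006], [-0.006, 1.0, -0.002], [-0.006, -0.002, -1.0]]
force: [1.1, 0.2, -0.6]
opening: 15.3
gripper_force: 60.1
time: 10.45
position: [420.4, -8.0, 151.4]
eef_rot: [[-0.99, 0.143, -0.002], [0.143, 0.99, 0.001], [0.002, 0.0, -1.0]]
force: [-0.1, 0.5, -1.2]
opening: 15.0
gripper_force: 60.1
time: 10.95
position: [421.3, -8.5, 39.7]
eef_rot: [[-0.99, 0.143, -0.006], [0.143, 0.99, 0.002], [0.006, 0.001, -1.0]]
force: [-0.2, 0.7, -1.8]
opening: 15.2
gripper_force: 60.0
```

View pics/c3.png

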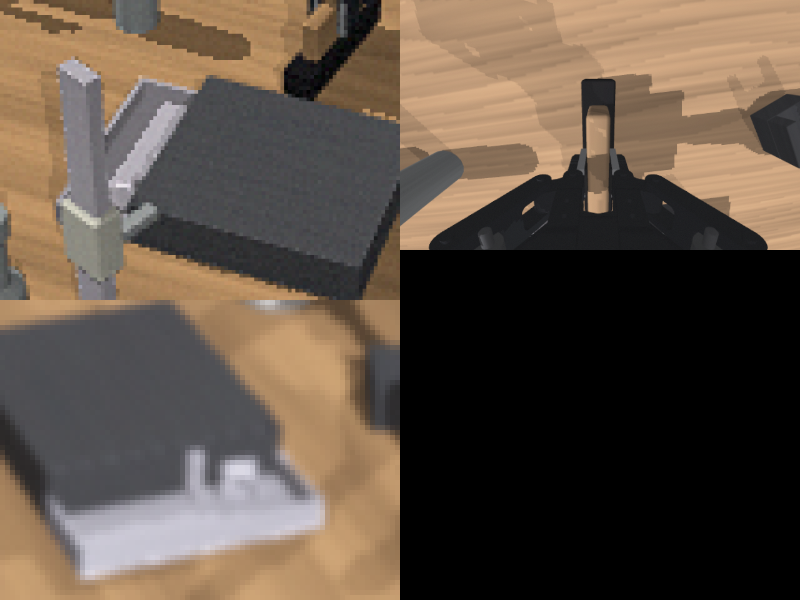

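The plate is clear and chips are in the gutter, one apparently standing on edge at side crop (195,475). I set the scraper down and release it, then take a better wrist look at the gutter and the lens.

```bash
python3 -m handwheel '[0,0,-0.4,0,0,0,-0.8,0,0,0,-1.0,0,0,0,-1.06,0,0,0,-1.06,0]'
python3 -m handwheel '[0,0,-0.03,0,0,0,-0.03,0,0,0,-0.03,0]'
```

```text
time: 11.6
position: [423.1, -9.0, 31.6]
eef_rot: [[-0.99, 0.142, 0.0], [0.142, 0.99, -0.0], [-0.0, -0.0, -1.0]]
force: [-0.9, 0.1, -1.0]
opening: 15.1
gripper_force: 60.0
time: 11.9
position: [423.1, -9.0, 31.3]
eef_rot: [[-0.99, 0.142, 0.0], [0.142, 0.99, -0.0], [-0.0, -0.0, -1.0]]
force: [0.6, -0.2, -1.7]
opening: 15.1
gripper_force: 60.0
```

```bash
python3 -m handwheel '[0,0,0,0,0,0,0,0,0,0,0,0,0,0,0,0,0,0,0,0]' 1
python3 -m handwheel '[0,0,2,0,0,0,6,0,0,0,10,0,3,-3,13,0,7,-6,15,0]'
python3 -m handwheel '[3.7,-3.1,0,0,3.7,-3.1,0,0,3.7,-3.1,0,0]'
python3 - <<'E'
from h import *
grab("wrist","w4")
E
python3 -m handwheel '[0,4,2,0,0,8,4,0,0,13,5,0,0,18,5,0,0,22.5,5,0]'
python3 -m handwheel '[-1,4,0,0,-2,8,0,0,-3,12,0,0,-4,16,0,0,-5,20,0,0]'
python3 -m handwheel '[0,0,0,0,0,0,0,0]'
python3 - <<'E'
from h import *
i=grab("wrist","w5");j=load("w4")
from station import env; print(env.get_obs()["position"])
G=np.array([[517,-140,20],[677,-140,20],[677,-79,40],[517,-79,40]])
p=proj(j,G);print(p)
x0,y0=np.maximum(p.min(0)-5,0).astype(int);x1,y1=(p.max(0)+5).astype(int)
c=j["color"][y0:y1,x0:x1,::-1];k=min(400/c.shape[1],600/c.shape[0]);c=cv2.resize(c,None,fx=k,fy=k,interpolation=3);print(x0,y0,k)
c=cv2.copyMakeBorder(c,0,600-c.shape[0],0,400-c.shape[1],0)
w=cv2.resize(i["color"][:,:,::-1],(400,250));w=cv2.copyMakeBorder(w,0,350,0,0,0)
s=cv2.resize(cv2.copyMakeBorder(load("w4")["color"][:,:,::-1],0,0,0,0,0),(400,250));w[250:500]=s
cv2.imwrite("pics/c4.png",np.hstack([c,w]))
E
```

```text
time: 12.4
position: [423.1, -9.0, 31.2]
eef_rot: [[-0.99, 0.143, 0.0], [0.143, 0.99, -0.0], [-0.0, -0.0, -1.0]]
force: [0.5, 0.0, -0.6]
opening: 84.5
gripper_force: 0.0
time: 12.9
position: [488.3, -65.5, 181.6]
eef_rot: [[-0.99, 0.141, 0.001], [0.141, 0.99, -0.0], [-0.001, -0.0, -1.0]]
force: [1.2, -0.5, -1.0]
opening: 85.9
gripper_force: 0.0
time: 13.2
position: [525.7, -97.2, 178.6]
eef_rot: [[-0.99, 0.144, -0.001], [0.144, 0.99, 0.001], [0.001, 0.0, -1.0]]
force: [-1.2, 0.8, -0.4]
opening: 85.4
gripper_force: 0.0
time: 13.75
position: [523.2, 130.9, 228.9]
eef_rot: [[-0.99, 0.141, -0.002], [0.141, 0.99, 0.0], [0.002, -0.0, -1.0]]
force: [0.9, 0.0, 0.3]
opening: 85.2
gripper_force: 0.0
time: 14.25
position: [472.4, 329.5, 228.1]
eef_rot: [[-0.99, 0.141, -0.003], [0.141, 0.99, -0.001], [0.003, -0.002, -1.0]]
force: [0.1, -1.2, 0.2]
opening: 85.2
gripper_force: 0.0
time: 14.45
position: [473.3, 328.6, 228.1]
eef_rot: [[-0.99, 0.139, -0.003], [0.139, 0.99, -0.002], [0.003, -0.002, -1.0]]
force: [0.4, -1.2, -0.3]
opening: 85.5
gripper_force: 0.0
[474.03417073 327.70268102 228.30550666]
[[275.88492131 181.16371229]
 [300.0769766  307.13057892]
 [351.35998994 311.70332167]
 [333.79002067 177.07796395]]
270 172 4.166666666666667
```

View pics/c4.png

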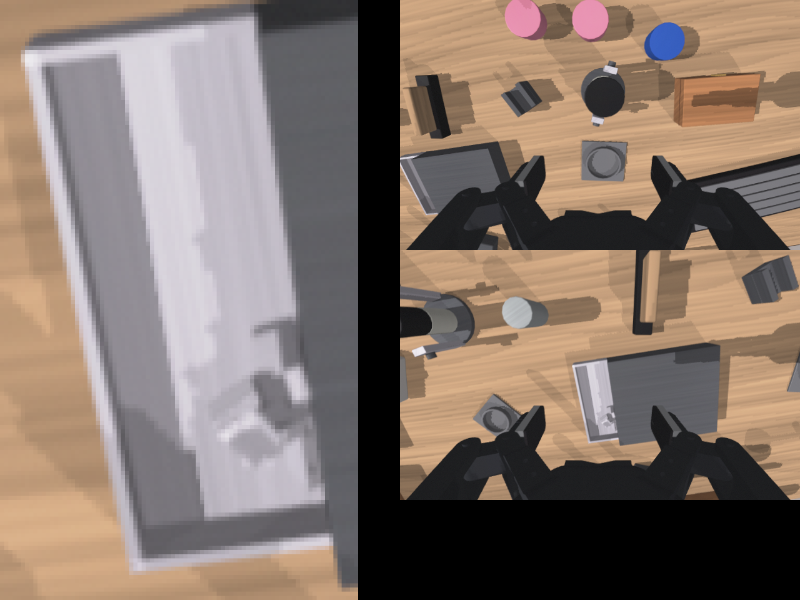

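The gutter crop shows the chips heaped inside the gutter by the plate wall at about (225–300, 325–450), with nothing left on the plate and the scraper standing upright at (648,290). The top right view shows the black cap at (604,92) between its lugs, and the decoys are the pink and blue cups. My viewing budget is used, so from here I measure by silhouette fits.

```bash
cat > fit.py <<'E'
from h import *
from scipy.optimize import minimize
th=np.linspace(0,2*np.pi,60)
def hull(i,x,y,zb,shape=(400,640)):
    P=np.vstack([np.c_[x+r*np.cos(th),y+r*np.sin(th),0*th+zb+z] for r,z in((30,45),(30,25),(28.5,25),(28.5,0))])
    m=np.zeros(shape,np.uint8);S=16
    h=cv2.convexHull(proj(i,P).astype(np.float32));cv2.fillConvexPoly(m,np.round(h*S).astype(np.int32),255,cv2.LINE_AA,4);return m/255.
def fit(i,x,y,zb,fz=False,th_=45,R=45):
    g=i["color"].max(2)
    m=(g<th_)*1.
    roi=cv2.dilate((hull(i,x,y,zb)>0).astype(np.uint8),np.ones((9,9)))>0
    f=lambda p:np.abs(hull(i,p[0],p[1],p[2] if fz else zb)-m)[roi].sum()/max(hull(i,x,y,zb).sum(),1)
    r=minimize(f,[x,y]+([zb] if fz else []),method="Nelder-Mead",options=dict(initial_simplex=np.array([[x,y,zb],[x+8,y,zb],[x,y+8,zb],[x,y,zb+6]])[:4 if fz else 3,:3 if fz else 2],xatol=.1,fatol=1e-4))
    return np.round(r.x,1),round(r.fun,3)
E
python3 - <<'E'
from fit import *
for f in("w1","w5","scene0","side0"):
    i=load(f)
    for t in(35,50): print(f,t,fit(i,440,342,60,th_=t))
i=load("w5")
for n,u,v,z in [("lugA",334,109,85),("lugB",315,195,85),("holder",324,258,15)]:print(n,at_z(i,(u,v),z))
u,v=proj(i,[[440,342,105]])[0].astype(int);print(u,v,i["color"].max(2)[v-30:v+36:4,u-40:u+41:5])
E
```

```text
w1 35 (array([531.5, 352.5]), np.float64(0.0))
w1 50 (array([441.1, 342.1]), np.float64(0.114))
w5 35 (array([531.5, 352.5]), np.float64(0.003))
w5 50 (array([441.4, 342.6]), np.float64(0.105))
scene0 35 (array([434.6, 344.5]), np.float64(0.255))
scene0 50 (array([434.7, 344.5]), np.float64(0.234))
side0 35 (array([478.6, 606.9]), np.float64(0.0))
side0 50 (array([441.2, 361.9]), np.float64(0.393))
lugA [400.1 354.9  85. ]
lugB [481.2 325.2  85. ]
holder [590.8 321.5  15. ]
326 155 [[179 182  89  89  92 140  32  41  43  42  39  67  69  69 134 133 131]
 [185 186  92  94 107  42  44  43  43  43  43  42  49  68  67 134 136]
 [186 133  93  90  41  45  44  43  43  42  44  43  42  61  69 130 129]
 [179  95  90  46  43  42  42  43  44  44  44  43  42  41  68 141 143]
 [178  93  91  42  42  44  42  42  41  42  42  42  42  41  51 131 132]
 [165  89  74  40  40  42  40  44  40  41  40  41  40  42  40 133 136]
 [184  93  53  41  41  42  42  42  41  43  42  41  42  41  40 132 132]
 [193 101  53  41  43  41  42  44  42  42  40  42  40  41  41 131 130]
 [213 160  45  40  42  41  41  41  42  40  41  41  42  39  40 135 134]
 [194 191  55  40  42  38  40  41  42  41  42  42  41  41  40 131 134]
 [198 200 117  41  40  40  40  42  42  41  40  40  41  39  41 136 183]
 [199 200 199  42  42  40  41  40  41  42  41  40  40  41 117 134 136]
 [199 199 197  65  41  40  40  42  41  41  42  40  41  39 142 142 141]
 [189 190 207 207  41  42  41  40  40  41  42  41  41 159 170 200 198]
 [212 212 213 213 208  40  41  40  42  39  41  39 151 206 209 211 209]
 [211 209 206 204 200  97  59  41  41  40  75 204 203 201 204 205 205]
 [199 201 203 207 188 216 211 162 141 201 203 204 205 205 205 205 206]]
```

```bash
python3 - <<'E'
from h import *
i=load("w5")
for uv in((304,29),(200,29),(424,64)):print(at_z(i,uv,45))
E
python3 -m handwheel '[-1.2,0.5,0,-4,-2.4,1,0,-8,-3.35,1.43,0,-12,-3.35,1.43,0,-12,-3.35,1.43,0,-12]'
python3 -m handwheel '[0,0,-2,0,0,0,-4,0,0,0,-6,0,0,0,-6,0,0,0,-6,0]'; python3 - <<'E'
from fit import *
from station import env
i=grab("wrist","w6");o=env.get_obs();print(o["position"],np.degrees(np.arctan2(o["eef_rot"][1][1],o["eef_rot"][0][1])))
print(fit(i,440.5,342,60,th_=50)); print(proj(i,[[440.5,342,105]]))
E
```

```text
[318.3 336.9  45. ]
[302.4 232.3  45. ]
[367.7 455.8  45. ]
time: 15.0
position: [442.6, 341.3, 229.0]
eef_rot: [[-0.939, 0.345, -0.0], [0.345, 0.939, -0.001], [-0.0, -0.001, -1.0]]
force: [1.1, 0.4, 0.8]
opening: 85.2
gripper_force: 0.0
time: 15.5
position: [443.0, 341.9, 169.0]
eef_rot: [[-0.938, 0.346, -0.0], [0.346, 0.938, -0.0], [0.0, -0.0, -1.0]]
force: [0.0, 0.5, -0.4]
opening: 85.4
gripper_force: 0.0
[443.39668234 342.31495737 169.69279492] 69.78843766624945
(array([441.3, 343.3]), np.float64(0.101))
[[315.81607352 209.68962066]]
```

```bash
python3 -m handwheel '[-0.2,0.05,-2.5,0,-0.2,0.05,-5,0,-0.2,0.05,-7.5,0,-0.2,0.05,-9,0,-0.2,0.05,-9.7,0]'
python3 -m handwheel '[0,0,0,0,0,0,0,0]'
python3 -m handwheel '[0,0,0,0,0,0,0,0,0,0,0,0,0,0,0,0,0,0,0,0]' 0 25
```

```text
time: 16.05
position: [440.8, 343.0, 71.8]
eef_rot: [[-0.939, 0.345, 0.0], [0.345, 0.939, 0.0], [-0.0, 0.0, -1.0]]
force: [0.4, -0.3, -0.2]
opening: 85.4
gripper_force: 0.0
time: 16.25
position: [441.3, 343.4, 73.1]
eef_rot: [[-0.939, 0.345, 0.002], [0.345, 0.939, 0.001], [-0.002, 0.002, -1.0]]
force: [-0.2, -0.5, 1.2]
opening: 85.9
gripper_force: 0.0
time: 16.75
position: [441.0, 343.3, 73.2]
eef_rot: [[-0.939, 0.345, 0.002], [0.345, 0.939, 0.001], [-0.001, 0.001, -1.0]]
force: [-0.2, -0.0, 5.8]
opening: 59.3
gripper_force: 26.4
```

```bash
python3 -m handwheel '[0,0,0,0,0,0,0,0,0,0,0.3,0,0,0,0.6,0,0,0,1,0]' - 40
python3 -m handwheel '[0,0,0.5,0,0,0,1,0,0,0,1.5,0,0,0,2,0,0,0,2.5,0]'
python3 -m handwheel '[0,0,1.5,0,0,0,3,0,0,0,4.5,0,0,0,5,0,0,0,5,0]'
python3 - <<'E'
from fit import *
from station import env
o=env.get_obs();p=o["position"];print(p,o["opening"],o["gripper_force"])
for n in("side","scene"):
    i=grab(n,n+"5")
    for z in(130,140,146,152): print(n,z,fit(i,441,343,z,th_=50))
E
```

```text
time: 17.25
position: [440.1, 342.9, 82.0]
eef_rot: [[-0.939, 0.345, -0.001], [0.345, 0.939, -0.0], [0.0, -0.0, -1.0]]
force: [0.3, -0.3, -0.7]
opening: 59.2
gripper_force: 42.9
time: 17.75
position: [440.4, 343.0, 107.5]
eef_rot: [[-0.939, 0.345, 0.0], [0.345, 0.939, 0.0], [-0.0, 0.0, -1.0]]
force: [-0.0, 0.3, 0.4]
opening: 59.1
gripper_force: 42.9
time: 18.25
position: [440.8, 343.2, 157.9]
eef_rot: [[-0.939, 0.345, 0.002], [0.345, 0.939, 0.001], [-0.001, 0.001, -1.0]]
force: [-0.4, -0.1, -0.5]
opening: 59.4
gripper_force: 43.1
[440.8420761  343.22739262 157.91169202] 59.38093336603995 43.07247877120972
side 130 (array([450.4, 397.3]), np.float64(0.465))
side 140 (array([444.8, 372.9]), np.float64(0.531))
side 146 (array([443.6, 357.4]), np.float64(0.567))
side 152 (array([439.4, 343.7]), np.float64(0.602))
scene 130 (array([411.9, 344.4]), np.float64(0.218))
scene 140 (array([427.3, 343.9]), np.float64(0.324))
scene 146 (array([435.1, 343.2]), np.float64(0.392))
scene 152 (array([443.2, 343.1]), np.float64(0.497))
```

```bash
python3 - <<'E'
from h import *
from scipy.optimize import minimize
for f in("w1","w5","scene0","w2","w6"):
    i=load(f);im=i["color"].astype(int)
    sat=im.max(2)-im.min(2); m=((sat<28)&(im.max(2)<150)).astype(np.uint8)
    def sil(p,f=1.):
        x,y,a=p;c,s=np.cos(a),np.sin(a);q=np.array([[49,49],[-49,49],[-49,-49],[49,-49]])@np.array([[c,s],[-s,c]])+[x,y]
        t=np.linspace(0,6.28,40);k=np.c_[x+39*np.cos(t),y+39*np.sin(t),0*t+15]
        o=np.zeros((400,640),np.uint8)
        for P in(np.vstack([np.c_[q,0*q[:,0]+4],np.c_[q,0*q[:,0]]]),k):cv2.fillConvexPoly(o,np.round(cv2.convexHull(proj(i,P).astype(np.float32))*16).astype(np.int32),255,cv2.LINE_AA,4)
        return o/255.
    p0=np.array([596,325,-.17]);roi=cv2.dilate((sil(p0)>0).astype(np.uint8),np.ones((9,9)))>0
    r=minimize(lambda p:np.abs(sil(p)-m)[roi].sum()/sil(p0).sum(),p0,method="Nelder-Mead",options=dict(initial_simplex=p0+np.array([[0,0,0],[8,0,0],[0,8,0],[0,0,.1]]),xatol=.05))
    print(f,np.round(r.x,2),round(r.fun,3))
E
python3 -m handwheel '[3.5,-0.5,0,0,7,-0.9,0,0,10.5,-1.3,0,0,14,-1.6,0,0,15.5,-1.8,0,0]'
python3 -m handwheel '[0,0,-3,0,0,0,-6,0,0,0,-8,0,0,0,-9,0,0,0,-9,0]'
```

```text
w1 [ 5.9839e+02  3.2306e+02 -1.7000e-01] 0.052
w5 [ 5.9903e+02  3.2205e+02 -1.7000e-01] 0.052
scene0 [ 5.9420e+02  3.2407e+02 -1.7000e-01] 0.089
w2 [ 5.9888e+02  3.2457e+02 -1.8000e-01] 0.055
w6 [ 5.9965e+02  3.2257e+02 -1.7000e-01] 0.055
time: 18.85
position: [598.5, 324.1, 155.7]
eef_rot: [[-0.938, 0.347, 0.001], [0.347, 0.938, -0.0], [-0.001, 0.0, -1.0]]
force: [0.1, -0.1, -0.7]
opening: 58.8
gripper_force: 43.1
time: 19.35
position: [593.8, 324.4, 64.4]
eef_rot: [[-0.938, 0.345, -0.005], [0.345, 0.939, -0.002], [0.004, -0.003, -1.0]]
force: [-0.5, 0.2, -0.7]
opening: 59.0
gripper_force: 43.1
```

```bash
python3 -m handwheel '[0,0,0,0,0,0,0,0,0,0,0,0]'; python3 - <<'E'
from fit import *
i=grab("wrist","w7")
for z in(48,51,54):print(z,fit(i,597,324,z,th_=50))
E
```

```text
time: 19.65
position: [596.2, 325.4, 68.5]
eef_rot: [[-0.939, 0.345, 0.002], [0.345, 0.939, 0.001], [-0.002, 0.002, -1.0]]
force: [-0.5, 0.1, -0.7]
opening: 58.8
gripper_force: 43.1
48 (array([599.3, 324.1]), np.float64(0.076))
51 (array([597.9, 324.6]), np.float64(0.058))
54 (array([595.3, 325.2]), np.float64(0.101))
```

```bash
python3 -m handwheel '[0.15,-0.2,-1,0,0.15,-0.2,-2,0,0.15,-0.2,-3,0,0.15,-0.2,-4,0,0.15,-0.2,-4.5,0]'
python3 -m handwheel '[0,0,0,0,0,0,-0.1,0,0,0,-0.2,0]'
python3 -m handwheel '[0,0,-0.1,0,0,0,-0.1,0]'
```

```text
time: 20.2
position: [595.8, 322.6, 20.0]
eef_rot: [[-0.939, 0.345, -0.003], [0.345, 0.939, -0.001], [0.002, -0.002, -1.0]]
force: [0.8, -0.4, -0.3]
opening: 59.0
gripper_force: 43.1
time: 20.5
position: [597.3, 323.2, 20.5]
eef_rot: [[-0.939, 0.345, 0.001], [0.345, 0.939, 0.0], [-0.001, 0.001, -1.0]]
force: [-0.3, 0.3, -0.6]
opening: 58.9
gripper_force: 43.1
time: 20.7
position: [597.0, 323.0, 19.3]
eef_rot: [[-0.939, 0.345, 0.0], [0.345, 0.939, 0.0], [-0.0, 0.0, -1.0]]
force: [0.1, 0.5, -0.9]
opening: 59.1
gripper_force: 43.1
```

```bash
python3 -m handwheel '[0,0,-0.05,0,0,0,-0.1,0,0,0,-0.1,0]'; python3 -m handwheel '[0,0,-0.03,0,0,0,-0.06,0,0,0,-0.06,0]';python3 -m handwheel '[0,0,-0.03,0,0,0,-0.06,0,0,0,-0.06,0]'
```

```text
time: 21.0
position: [597.0, 323.0, 18.4]
eef_rot: [[-0.939, 0.345, 0.0], [0.345, 0.939, 0.0], [-0.0, 0.0, -1.0]]
force: [-0.4, -0.2, 1.9]
opening: 58.8
gripper_force: 43.3
time: 21.3
position: [597.0, 323.0, 18.4]
eef_rot: [[-0.939, 0.345, 0.0], [0.345, 0.939, 0.0], [-0.0, 0.0, -1.0]]
force: [-2.1, -1.1, 5.0]
opening: 58.9
gripper_force: 43.6
time: 21.6
position: [597.0, 323.1, 18.4]
eef_rot: [[-0.939, 0.345, 0.001], [0.345, 0.939, 0.0], [-0.0, 0.0, -1.0]]
force: [-3.5, -0.8, 7.7]
opening: 58.7
gripper_force: 43.8
```

Contact came at TCP z 18.4, as expected for the recess floor (the rim would give about 28). I release and retreat upward.

```bash
python3 -m handwheel '[0,0,0.12,0,0,0,0.12,0]'; python3 -m handwheel '[0,0,0,0,0,0,0,0,0,0,0,0,0,0,0,0,0,0,0,0]' 1
python3 -m handwheel '[0,0,1,0,0,0,3,0,0,0,6,0,0,0,10,0,0,0,14,0]'
python3 -m handwheel '[-3,0,3,0,-6,0,5,0,-8,0,6,0,-8,0,6,0,-8,0,6,0]'
python3 - <<'E'
from fit import *
i=grab("wrist","w8")
for z in(0,5,10,15):print(z,fit(i,597,323,z,th_=50))
print(fit(i,597,323,5,True,50))
g=load("w6"); 
for n in("side","scene"):
    i=grab(n,n+"8"); print(n,[fit(i,597,323,z,th_=60) for z in(0,5,10,15)])
    a=load(n+"0")["color"].astype(int);d=np.abs(a-i["color"]).max(2)>40
    num,_,st,ct=cv2.connectedComponentsWithStats(d.astype(np.uint8));print([(tuple(ct[k].astype(int)),st[k,4]) for k in range(1,num) if st[k,4]>12])
E
```

```text
time: 21.8
position: [597.1, 323.1, 18.4]
eef_rot: [[-0.939, 0.345, 0.001], [0.345, 0.939, 0.0], [-0.001, 0.0, -1.0]]
force: [-0.9, -0.0, 4.3]
opening: 58.8
gripper_force: 43.4
time: 22.3
position: [596.8, 323.0, 17.8]
eef_rot: [[-0.939, 0.345, -0.0], [0.345, 0.939, -0.0], [0.0, -0.0, -1.0]]
force: [0.1, 0.0, 0.2]
opening: 85.3
gripper_force: 0.0
time: 22.8
position: [596.5, 322.9, 159.7]
eef_rot: [[-0.939, 0.345, -0.0], [0.345, 0.939, -0.0], [0.0, -0.0, -1.0]]
force: [0.9, -0.7, -0.0]
opening: 85.4
gripper_force: 0.0
time: 23.3
position: [517.3, 323.2, 219.0]
eef_rot: [[-0.939, 0.345, 0.002], [0.345, 0.939, 0.001], [-0.002, 0.001, -1.0]]
force: [0.3, 0.3, -0.2]
opening: 85.7
gripper_force: 0.0
0 (array([598.6, 322.6]), np.float64(0.075))
5 (array([597.3, 323.1]), np.float64(0.102))
10 (array([595.7, 323.6]), np.float64(0.128))
15 (array([588.3, 323.7]), np.float64(0.152))
(array([604.8, 321.7, -14. ]), np.float64(0.024))
side [(array([598.5, 331.9]), np.float64(0.334)), (array([599.6, 335.2]), np.float64(0.337)), (array([597.3, 328.2]), np.float64(0.347)), (array([595.5, 322.3]), np
[... 1811 characters left out ...]
)), np.int32(2241)), ((np.int64(602), np.int64(52)), np.int32(14)), ((np.int64(519), np.int64(144)), np.int32(9197)), ((np.int64(350), np.int64(74)), np.int32(42)), ((np.int64(445), np.int64(195)), np.int32(417)), ((np.int64(286), np.int64(213)), np.int32(13)), ((np.int64(292), np.int64(213)), np.int32(23)), ((np.int64(303), np.int64(219)), np.int32(44)), ((np.int64(623), np.int64(219)), np.int32(214)), ((np.int64(317), np.int64(223)), np.int32(45)), ((np.int64(480), np.int64(230)), np.int32(183)), ((np.int64(426), np.int64(246)), np.int32(541)), ((np.int64(521), np.int64(244)), np.int32(356)), ((np.int64(447), np.int64(261)), np.int32(161)), ((np.int64(605), np.int64(283)), np.int32(1941))]
```

The cap sits centred at (597.5,323.5), within 1 mm of the holder axis, and the scraper has not changed. One chip seemed to stand high in the gutter, so I check numerically whether anything overlaps the plate's edge.

```bash
python3 - <<'E'
from h import *
np.set_printoptions(linewidth=220)
i=load("side8")
for x in(520,600,620,640,660,676):print(x,[np.round(proj(i,[[x,y,z]])[0],1) for y,z in((-79,40),(-79,4),(-107,4),(-140,20))])
print("cols 340-372, rows 203-226")
print(i["color"].max(2)[203:227,340:372])
j=load("w4")
for x in(600,640,660):print(x,np.round(proj(j,[[x,-79,40],[x,-60,40],[x,-81,4]]),1).tolist())
print("w4 rows 240-290 cols 310-356");print(j["color"].max(2)[240:290:2,312:358:2])
E
```

```text
520 [array([318.5, 213.6]), array([318.5, 223.3]), array([321.6, 228.2]), array([325.5, 229.7])]
600 [array([342.7, 208.9]), array([342.4, 218.6]), array([345.8, 223.3]), array([350.2, 224.7])]
620 [array([348.7, 207.8]), array([348.2, 217.5]), array([351.7, 222.1]), array([356.3, 223.5])]
640 [array([354.5, 206.7]), array([354. , 216.3]), array([357.6, 220.9]), array([362.3, 222.2])]
660 [array([360.3, 205.6]), array([359.8, 215.2]), array([363.4, 219.8]), array([368.2, 221. ])]
676 [array([365. , 204.7]), array([364.3, 214.3]), array([368.1, 218.8]), array([372.9, 220.1])]
cols 340-372, rows 203-226
[[ 80  80  80  80  81  80  80  79  81  81  82  80  80  81  81  82  81  81  82  82  84  82  81  85 111 147 169 174 173 170 167 167]
 [ 79  80  80  81  81  81  81  80  79  81  81  81  80  80  80  82  82  81  81  81  83  83  81  78  88 120 155 174 175 174 170 168]
 [ 80  80  80  80  80  81  81  80  81  81  81  81  80  81  81  81  83  82  81  81  84  86  84  78  77 100 140 170 176 175 173 171]
 [ 80  80  80  80  80  81  81  81  80  80  82  82  82  80  80  83  85  85  81  79  82  86  83  81 
[... 4517 characters left out ...]
0 143 146 106 101 100 101 101 102]
 [151 207 199 189 195 215 232 196 168 169 169 190 187 178 151 156 135 109 102 102 102 102 102]
 [145 191 198 190 194 195 204 171 168 167 169 169 187 182 202 180 147 112 101 101 101 100 101]
 [126 141 152 190 192 196 199 186 175 170 167 168 174 202 210 194 146 122 103 102 103 103 104]
 [124 126 123 193 190 194 200 195 208 178 181 201 199 203 210 204 144 131 102 102 102 102 102]
 [124 127 121 191 189 194 197 193 200 195 204 207 199 201 208 206 127 140 100  99  99  98  98]
 [124 126 121 189 188 194 196 195 197 195 204 203 199 200 204 208 148 148 103 101 102 102 102]
 [124 124 123 186 188 193 195 196 196 196 203 203 198 200 201 202 159 166 109 103 102 102 102]]
```

The standing chip's top projects to z≈34, so it is inside the gutter and below the plate's top. I take one closer wrist reading over the gutter to account for all three chips.

```bash
python3 -m handwheel '[0,-4.8,0,0,0,-9.6,0,0,0,-14.4,0,0,0,-19.2,0,0,0,-24,0,0]'
python3 -m handwheel '[2.5,-4,0,0,5,-8,0,0,7.5,-12,0,0,10,-16,0,0,12.5,-20,0,0]'
python3 -m handwheel '[0.8,-0.8,-1.5,0,0.8,-0.8,-3,0,0.8,-0.8,-4,0,0.8,-0.8,-4,0]'
python3 - <<'E'
from h import *
i=grab("wrist","w9")
# rectify to gutter-floor plane z=4: x 517..677 , y -140..-70, 2mm cells
X=np.arange(600,678,1.5);Y=np.arange(-142,-66,2.)
P=np.array([[[x,y,6] for y in Y] for x in X]);q=proj(i,P).reshape(len(X),len(Y),2).astype(np.float32)
g=cv2.remap(cv2.cvtColor(i["color"],cv2.COLOR_RGB2GRAY),q[...,0],q[...,1],1)
np.set_printoptions(linewidth=250)
print(q[0,0],q[0,-1],q[-1,0],q[-1,-1])
for x,r in zip(X,g): print(int(x),"".join("%3d"%(v//3) for v in r))
E
```

```text
time: 23.95
position: [517.4, 80.7, 217.2]
eef_rot: [[-0.938, 0.345, -0.001], [0.345, 0.938, -0.0], [0.001, -0.0, -1.0]]
force: [1.2, 0.0, -0.9]
opening: 85.6
gripper_force: 0.0
time: 24.45
position: [643.0, -119.6, 216.9]
eef_rot: [[-0.938, 0.346, -0.001], [0.346, 0.938, 0.0], [0.001, 0.0, -1.0]]
force: [1.1, 1.0, 1.2]
opening: 85.5
gripper_force: 0.0
time: 24.85
position: [648.2, -124.3, 175.0]
eef_rot: [[-0.939, 0.345, -0.006], [0.345, 0.939, 0.002], [0.006, 0.0, -1.0]]
force: [0.0, 0.4, 0.0]
opening: 85.4
gripper_force: 0.0
[285.49054 146.0688 ] [351.4343  121.34587] [310.69342 210.02686] [373.12848 188.1438 ]
600  68 68 40 44 47 46 47 47 47 47 48 50 69 70 68 70 69 71 69 70 63 63 63 63 62 62 63 61 62 63 62 28 30 32 32 32 31 31
601  68 69 43 44 46 47 47 47 47 47 47 53 70 70 68 69 69 71 69 69 63 63 64 64 63 62 63 62 62 63 61 28 30 32 31 31 32 32
603  67 67 40 43 47 46 47 47 47 47 48 53 69 70 68 70 69 71 69 69 63 63 63 63 62 62 63 62 62 63 62 31 30 31 31 31 31 31
604  67 69 42 44 46 46 47 47 47 47 48 52 69 70 69 69 69 71 69 68 62 63 64 64 62 62 63 62 62 63 61 29 29 32 31 31 31 31
60
[... 5009 characters left out ...]
 32 39 39 38 38 39 39 38 39 38 58 58 59 60 61 61 61 61 61 63 63 62 62 62 63 62 61 62 45 27 31 31 31 31 31
670  56 61 52 33 39 39 38 38 39 38 38 39 38 58 58 59 60 61 61 60 61 61 63 63 62 62 62 63 62 61 61 47 25 31 31 31 31 31
672  56 61 51 32 39 39 38 38 39 39 38 39 38 59 59 59 60 61 61 60 61 61 63 63 62 62 62 63 62 61 61 48 27 32 32 32 32 32
673  57 61 51 33 38 39 38 38 39 38 38 39 38 55 58 59 60 61 60 61 61 61 63 63 62 62 62 63 62 61 61 46 27 32 32 32 32 32
675  57 61 49 32 38 38 38 38 38 38 38 38 37 53 56 56 57 58 57 57 57 56 59 58 57 57 55 57 54 55 55 42 26 32 32 32 31 31
676  58 61 52 32 34 34 34 34 34 33 33 33 33 41 40 41 40 40 40 39 41 38 39 39 37 38 36 33 35 33 35 31 27 31 31 32 32 31
```

The reading shows three chip-like shapes, all between the wall and the gutter rim at x 615–663, and the plate top reads uniform and clear. Handing in.

```bash
python3 -c "
from station import env
print(env.hand_in())"
```

```text
the job is handed in; nothing more can be done
None
```

The job is handed in: all three chips appear to be in the gutter (the third I infer from brightness readings), the scraper stands back at its old place, and the wide-lens cap is seated flat in the large holder; no verdict came back.

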